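# Set the bearing play of a wheel hub with its adjusting nut

## Task

On the bench stand, swing the wheel hub clockwise (seen from above) until its bent arm rests against the stop post. Then, leaving the arm there, run the knurled nut in the middle down its spindle (clockwise) until it bottoms out, back it off a quarter turn, and finish still gripping the nut there so that it can be pinned. Leave the tools and parts lying around where they are.

Things in the scene. Friction and masses are not known exactly. Their poses are not given: they have to be found in the camera images.
- stand: dark square steel base plate of the bench stand, 220 x 220 x 12 mm, bolted to the table; origin at the centre of its underside, on the table top and on the upright axis that hub, spindle and nut share; z up
- stop_post (a point): centre of the top of the round steel stop post on the base plate: diameter 18 mm, top 50 mm above the table, 95 mm from the spindle axis. It meets the flat part of the arm low down, so fingers kept higher than 55 mm above the table clear the post.
- hub (a joint): swing of the hub about the upright spindle axis, rad; grows clockwise seen from above; 0 to 1.6. At value q the arm points in direction 1.45 - q (rad, anticlockwise positive, about z) from the stand's +x. 1.6 = arm against the stop post (a hard stop). It stays where it is left; friction 0.4 N m, about 3.5 N at the tab.
- hub_top (a point): point on the spindle axis at the top of the hub's boss, 75 mm above the table. The steel hub: a flange of radius 70 mm, top 50 mm above the table, with five studs reaching up to 62 mm at radius 55 mm, and a round boss of radius 30 to 34 mm from there up to 75 mm.
- hub_tab (a point): centre of the top edge of the upright tab of the hub's bent arm, 105 mm above the table, 115 mm from the spindle axis. The arm is an aluminium strip 28 x 10 mm lying radially 30 to 40 mm above the table, its end bent straight up into the tab: 28 mm wide tangentially, 10 mm thick along the radius, 30 to 105 mm above the table. Push the tab on its edge or pinch its 10 mm thickness.
- nut: round knurled steel nut, gripping diameter 42 mm, 34 mm high, already started on the spindle's thread; origin at the centre of its underside, 75.5 mm above the table when bottomed; z up. The spindle end (diameter 18 mm) reaches 125 mm above the table. A black mark on the nut's top lies along its +x. It turns and sinks together, 4 mm per turn, and stays where it is left; it cannot be lifted off.
- nut_grip (a point): centre of the nut, on its axis at half its height (17 mm above its underside): the place to grip it from above, in any direction
- nut_turn (a joint): turn of the nut about its axis, rad; grows clockwise seen from above (tightening, sinking 0.64 mm per rad); runs from 0 to 7.0 = bottomed out on the hub's boss, a hard stop. Friction 0.1 N m. A quarter turn is 1.571 rad.
- socket_small: bystander: small steel socket, diameter 24 mm, 36 mm high, standing on a near corner of the base plate; origin at the centre of its underside
- washer: bystander: thick steel washer, diameter 32 mm, 8 mm high, lying on the other near corner of the base plate; origin at the centre of its underside
- wrench: bystander: wrench 160 mm long lying on the table beside the stand, on its -y side; origin under its middle, x along it
- screwdriver: bystander: black-handled screwdriver 180 mm long lying on the table beside the stand, on its +y side; origin under its middle, x along it
- grease_tin: bystander: aluminium tin, diameter 68 mm, 75 mm high, standing further out on the table; origin at the centre of its underside
- oil_bottle: bystander: grey plastic bottle, diameter 60 mm, 170 mm high, standing further out; origin at the centre of its underside
- bearing_race: bystander: steel ring, diameter 68 mm, 20 mm high, lying further out; origin at the centre of its underside
- socket_large: bystander: large dark socket, diameter 36 mm, 50 mm high, standing further out; origin at the centre of its underside

How it is judged (in metres and radians):
On the way, in this order (a step that is already met when the one before it is completed fails the run):
1. the hub's arm rests against the stop post (value of joint hub above 1.53 rad), for 0.1 s.
2. the nut is bottomed out, with the arm still against the post (value of joint nut_turn above 6.88 rad and value of joint hub above 1.53 rad), for 0.1 s.
At the end, for the whole second after the job is handed in: The arm is within 0.07 rad of the stop post; after having bottomed out, the nut stands a quarter turn back from the bottom, within 0.35 rad (20 degrees), at rest; the fingers grip it with at least 3 N, the grasp point within 40 mm of its centre, as the program ends and through the second after (value of joint hub above 1.53 rad and value of joint nut_turn between 5.08 and 5.78 rad and velocity of joint nut_turn between -0.1 and 0.1 rad/s and contact force between the fingers and nut above 3 N and distance between the grasp point and nut_grip below 0.04 m); the arm keeps its last pose, push and grip.
It fails at once if a tool or part lying around is disturbed (moved more than 30 mm) (distance of any of socket_small, washer, wrench, screwdriver, grease_tin, oil_bottle, bearing_race, socket_large from where it was at the start of the episode above 0.03 m).
It also fails if it takes over 72 s, if anything falls off the work surface, if the arm or the gripper's body presses on something with over 40 N, if the wrist force passes 120 N, or if a joint passes its speed limit or range.

## Robot

A 6-joint arm with a two-finger parallel gripper is mounted at the origin on the work surface. World frame = base frame: x ahead of the robot, y to its left, z up, the work surface at z = 0. Lengths are in m, angles in degrees, forces in N, time in s.
With the tool pointing down it reaches from about 0.25 to 0.725 m from the base axis. Payload 9.7 kg.
Tool frame: the origin (TCP) lies at the very end of the fingers, on their centre line; the grasp point (between the pads) lies 19 mm behind it; y points along the fingers, x is the direction in which the jaws open and shut, and the axes are right-handed (so a half turn about y gives the same grasp; the last joint's range is limited). The gripper opens to 85 mm and grips with 20 to 120 N. Pads are 22 mm wide; open, the fingers measure 114 mm over their backs; the gripper's body (76 mm by 85 mm) begins 54 mm behind the grasp point. The pads swing forward as they close: fully open they stand 13 mm farther back than shut.
Start: joints at [-68.468, 4.979, 10.078, 95.1, 0, 90], TCP at [0.202, -0.512, 0.202] pointing down, gripper open.
Joint ranges: [-179.16, 179.16], [-48.56, 103.87], [-65.8, 70.77], [-126.05, 130.52], [-82.76, 87.17], [-180, 180]. Speed limits (degrees/s): [127.2, 127.2, 147.25, 180, 180, 180].

## Interface

Orientations are given as [roll, pitch, yaw] about the fixed x, y, z axes, in that order (R = Rz(yaw) Ry(pitch) Rx(roll)).
In Python, from workcell import bot gives the robot as it stands.
- The arm moves only by the shell command python3 -m jog 'ROWS' [FORCE]. ROWS is JSON, a list of rows, each an object with "rotation": the turn, a rotation vector about the world's x, y, z in degrees, a list of three; "travel": the shift along the world's x, y, z in mm, a list of three; "jaw": the gripper command: -1 is shut, 1 is fully open, values between are in proportion. In form: [{"rotation": [rx, ry, rz], "travel": [x, y, z], "jaw": jaw}, ...]. A call has 1 to 8 rows; each row shifts and turns the commanded pose from where the row before left it; what a row does not reach is not made up. A row lasts 1/8 s, in which the tool goes at most 62.5 mm and 10.7 degrees, less where a joint would pass 70% of its speed; a pose out of reach is approached as far as the arm can. A call with a gripper value outside its range is refused whole. The fingers move at their own pace and stop on an object; FORCE is the grip in N (left out, the last holds). Time passes only in rows, so rows that do not move let the fingers close. It gives the time, the measured TCP pose, the force and the opening at its end, in the units of the state.
- bot.get_obs(): the state, without advancing time (a new reading comes with each control period).
- bot.camera(name): name is "side" or "top"; returns the picture (384x512x3 uint8, red, green, blue); there is no depth.
- bot.camera_params(name): a dict with "K" (3x3 intrinsics, pixels), "dist_coeffs" ([k1, k2, p1, p2, k3] as OpenCV has them; the pictures are not rectified), "view" (4x4, takes a point from world to camera coordinates). Camera axes: x right, y up, looking along -z (the intrinsics and any distortion apply to the point x, -y, -z); pixel columns grow to the right and rows downward; lengths in m; the calibration is good to about 2 mm. A picture is of the moment at which its call begins. camera_params takes no time and is no camera call.
- bot.job_done(): hands the job in, once; it reports no verdict.
Trained networks look in the newest picture that a camera, given by its name, has taken for a name from the list of things; names that differ only in an ending like _2 or _b are one class to them, and where a whole thing is asked for, a point or a joint stands for the part that bears it (a point fixed in the world has none). Each returns a list of dicts, best first, with "score" (0 to 1); they miss things now and then, are a little off and sometimes report something else, mostly with a low value. They report only what shows in the picture. A call takes as long as a camera call.
- bot.recognise(camera, thing): "xy" ([column, row] in pixels, amid what is visible of it).
- bot.trace(camera, thing): "mask" (384x512 bool, what is visible of it) and "xy" ([column, row] in pixels, amid what is visible of it).
The state is a dict: "time": time; "q": joint angles; "qd": joint speeds; "joint_efforts": joint torques, N m; "ee_pos": TCP position; "tcp_rot": TCP orientation; "wrist_force": force on the tool from outside, world axes, zero at the start; "torque": the same for the moment, N m; "opening": finger opening in m.
Only numpy, scipy, OpenCV 4.12 (cv2) and the standard library are available. Lean on these libraries where they do the work, as an engineer would, in place of code of your own. Each camera call takes 0.05 s, during which the arm holds its last target.

## Working session

There is one attempt and no reset: what is moved stays moved. The work goes in short steps, Python scripts to look and compute and a shell command to move; the robot and the scene stay as the last step left them, time stands still between calls to the robot, and variables do not carry over. Pictures are saved under pics/ and viewed, and the job is handed in when it is done.

```bash
ls; mkdir -p pics; cat > h.py <<'E'
import numpy as np,cv2
from workcell import bot
def par(c):
    p=bot.camera_params(c);return np.array(p["K"],float),np.array(p["dist_coeffs"],float),np.array(p["view"],float)
def ray(c,xy):
    K,d,V=par(c);u=cv2.undistortPoints(np.array([[xy]],float),K,d)[0,0]
    R=V[:3,:3];t=V[:3,3];return -R.T@t, R.T@np.array([u[0],-u[1],-1.])
def atz(c,xy,z):
    o,d=ray(c,xy);return o+d*(z-o[2])/d[2]
def proj(c,P):
    K,d,V=par(c);P=np.atleast_2d(P);q=P@V[:3,:3].T+V[:3,3];q=q*[1,-1,-1]
    return cv2.projectPoints(q,np.zeros(3),np.zeros(3),K,d)[0][:,0]
def save(c,n):
    im=bot.camera(c);cv2.imwrite(n,im[:,:,::-1]);return im
E
python3 - <<'E'
from h import *
for c in("side","top"):
    save(c,f"pics/{c}0.png")
    o,_=ray(c,(256,192));print(c,o.round(3))
for t,z in [("hub_top",.075),("hub_tab",.105),("stop_post",.05),("nut",.1),("stand",.012),("nut_grip",.1),("wrench",.005),("screwdriver",.01),("socket_small",.03),("washer",.02),("grease_tin",.05),("oil_bottle",.1),("bearing_race",.02),("socket_large",.05)]:
    for c in("side","top"):
        for r in bot.recognise(c,t)[:2]:
            print(t,c,r["score"],np.round(r["xy"],1),atz(c,r["xy"],z).round(3))
s=bot.get_obs();print(s["time"],s["ee_pos"],s["tcp_rot"],s["opening"])
E
```

```text
pics
side [0.015 0.708 0.746]
top [0.451 0.009 1.25 ]
hub_top side 0.97 [246.5 224. ] [0.502 0.13  0.075]
hub_top side 0.42 [259.3 234.9] [0.453 0.14  0.075]
hub_top top 0.8 [232.2 201.3] [0.514 0.086 0.075]
hub_tab side 0.61 [251.8 222.6] [0.474 0.144 0.105]
hub_tab top 0.81 [232.6 197.9] [0.523 0.082 0.105]
stop_post side 0.95 [261.4 232.5] [0.471 0.109 0.05 ]
stop_post side 0.62 [251.  224.3] [0.51  0.102 0.05 ]
stop_post top 0.72 [238.6 206. ] [0.498 0.066 0.05 ]
nut side 0.51 [258.8 207.2] [0.501 0.084 0.1  ]
nut top 0.67 [232.6 198. ] [0.523 0.083 0.1  ]
stand side 0.61 [258.  232.8] [0.502 0.083 0.012]
nut_grip side 0.61 [249. 222.] [0.484 0.143 0.1  ]
nut_grip side 0.54 [259.2 207.5] [0.499 0.084 0.1  ]
nut_grip top 0.55 [238.5 206.6] [0.495 0.064 0.1  ]
wrench side 0.65 [277.  197.1] [ 0.561 -0.08   0.005]
wrench top 0.56 [284.9 179.1] [ 0.592 -0.098  0.005]
screwdriver side 0.88 [242.8 280.1] [0.428 0.23  0.01 ]
screwdriver side 0.73 [121.7 294.3] [0.608 0.435 0.01 ]
screwdriver top 0.76 [194.3 227.4] [0.428 0.224 0.01 ]
socket_small side 0.29 [352.8 139.9] [ 0.537 -0.497  0.03 ]
washer side 0.68 [275.9 258.9] [0.405 0.134 0.02 ]
washer top 0.44 [231.6 197.4] [0.53  0.091 0.02 ]
grease_tin side 0.71 [237.8 281.4] [0.412 0.265 0.05 ]
grease_tin side 0.7 [157.  344.6] [0.427 0.479 0.05 ]
grease_tin top 0.61 [121.9 224.9] [0.442 0.465 0.05 ]
grease_tin top 0.51 [223.6 232. ] [0.412 0.118 0.05 ]
oil_bottle side 0.82 [355.  138.3] [ 0.486 -0.393  0.1  ]
oil_bottle top 0.7 [389.2 200.4] [ 0.504 -0.428  0.1  ]
oil_bottle top 0.45 [284.6 184.1] [ 0.565 -0.088  0.1  ]
bearing_race side 0.56 [319.4 141.6] [ 0.629 -0.422  0.02 ]
bearing_race top 0.56 [373.8 173.8] [ 0.603 -0.409  0.02 ]
socket_large side 0.7 [121.1 296.3] [0.573 0.454 0.05 ]
1.5 [ 0.20187023 -0.51160966  0.20199005] [-8.99983114e+01 -2.39771137e-04 -6.84689492e+01] 0.08562045488065628
```

```bash
python3 - <<'E'
import cv2
a=cv2.imread("pics/side0.png")[150:310,160:360];b=cv2.imread("pics/top0.png")[130:270,150:325]
cv2.imwrite("pics/s0c.png",cv2.resize(a,None,fx=3.75,fy=3.75,interpolation=2));cv2.imwrite("pics/t0c.png",cv2.resize(b,None,fx=4.2,fy=4.2,interpolation=2))
E
```

```text
(no output)
```

View pics/s0c.png

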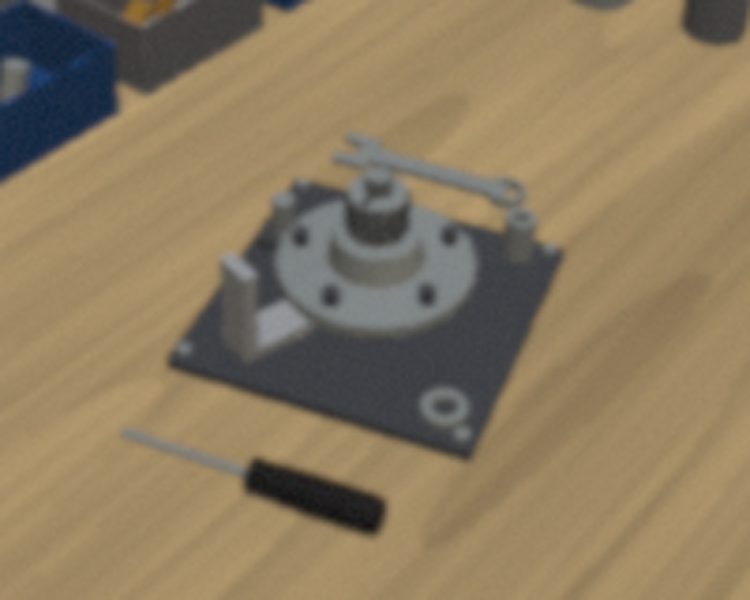

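View pics/t0c.png

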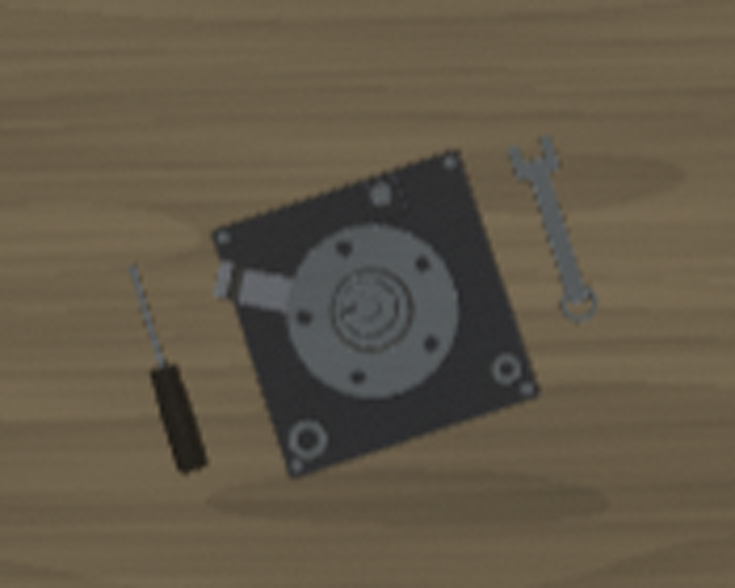

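View pics/top0.png

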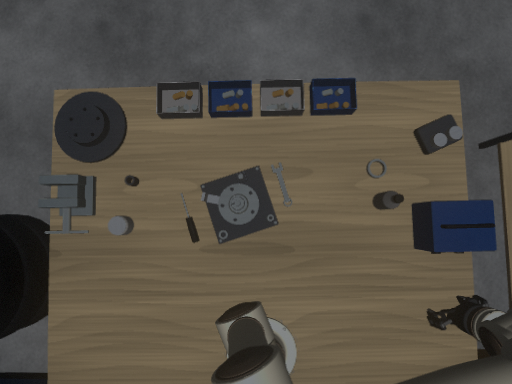

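```bash
python3 - <<'E'
from h import *
f=lambda x,y:(x/4.2+150-.4,y/4.2+130-.4)
C=np.array([atz("top",f(*p),.012)[:2] for p in [(460,150),(541,393),(290,478),(212,232)]]);print(C.round(4),C.mean(0))
for i in range(4):
    e=C[(i+1)%4]-C[i];print(np.linalg.norm(e),np.degrees(np.arctan2(e[1],e[0])))
print("flange c",atz("top",f(372.5,311),.05)[:2]); print("spindle",atz("top",f(370,306),.125)[:2])
print("post",atz("top",f(381,193),.05)[:2]);print("tab",[atz("top",f(*p),.105)[:2].round(4) for p in[(218,299),(233,262),(225,280)]])
g=lambda x,y:(x/3.75+160-.4,y/3.75+150-.4)
print("side spindle",atz("side",g(379,176),.125)[:2],"post",atz("side",g(284,200),.05)[:2],"tab",atz("side",g(238,265),.105)[:2])
C=np.array([atz("side",g(*p),.012)[:2] for p in [(300,180),(563,252),(470,455),(170,362)]]);print(C.round(4),C.mean(0))
E
```

```text
[[ 0.6422 -0.0072]
 [ 0.4372 -0.07  ]
 [ 0.3712  0.1395]
 [ 0.5773  0.2025]] [0.50699219 0.06617883]
0.21445203174366279 -162.98162999615286
0.21962475206870344 107.46746628681858
0.21548288915700006 16.995397410943184
0.2195326944650551 -72.80138837643158
flange c [0.50643688 0.06692099]
spindle [0.50681061 0.06514035]
post [0.60241502 0.05835872]
tab [array([0.5156, 0.1837]), array([0.5441, 0.1718]), array([0.5303, 0.1782])]
side spindle [0.50508109 0.07207298] post [0.59902568 0.06273369] tab [0.53109869 0.18225709]
[[ 6.381e-01  6.000e-04]
 [ 4.329e-01 -6.080e-02]
 [ 3.687e-01  1.448e-01]
 [ 5.730e-01  2.086e-01]] [0.50318108 0.07333261]
```

```bash
python3 -m jog '[{"rotation":[0,0,-2],"travel":[20,43,6],"jaw":1},{"rotation":[0,0,-2],"travel":[20,43,6],"jaw":1},{"rotation":[0,0,-2],"travel":[20,43,6],"jaw":1},{"rotation":[0,0,-2],"travel":[20,43,6],"jaw":1},{"rotation":[0,0,-2],"travel":[20,43,6],"jaw":1},{"rotation":[0,0,-2],"travel":[20,43,6],"jaw":1},{"rotation":[0,0,-2],"travel":[20,43,6],"jaw":1},{"rotation":[0,0,-2],"travel":[20,43,6],"jaw":1}]' 30; python3 -c "
from workcell import bot;s=bot.get_obs();print(s['q'],s['wrist_force'])"
```

```text
time: 2.5
ee_pos: [0.3623, -0.1662, 0.2504]
tcp_rot: [-90.0, -0.0, -84.5]
wrist_force: [0.6, -0.1, 0.7]
opening: 0.0854
[-2.46440057e+01 -1.40829621e+01 -2.27327804e+00  1.01765717e+02
  2.13225388e-05  1.49904515e+02] [ 0.59862285 -0.13524813  0.7424775 ]
```

```bash
python3 -m jog '[{"rotation":[0,0,10.2],"travel":[10.5,21.5,0],"jaw":1},{"rotation":[0,0,10.2],"travel":[10.5,21.5,0],"jaw":1},{"rotation":[0,0,10.2],"travel":[10.5,21.5,0],"jaw":1},{"rotation":[0,0,10.2],"travel":[10.5,21.5,0],"jaw":1},{"rotation":[0,0,10.2],"travel":[10.5,21.5,0],"jaw":1},{"rotation":[0,0,10.2],"travel":[10.5,21.5,0],"jaw":1},{"rotation":[0,0,10.2],"travel":[10.5,21.5,0],"jaw":1},{"rotation":[0,0,10.2],"travel":[10.5,21.5,0],"jaw":1}]'
python3 -m jog '[{"rotation":[0,0,10.2],"travel":[10.5,21.5,0],"jaw":1},{"rotation":[0,0,10.2],"travel":[10.5,21.5,0],"jaw":1},{"rotation":[0,0,10.2],"travel":[10.5,21.5,-10],"jaw":1},{"rotation":[0,0,10.2],"travel":[10.5,21.5,-20],"jaw":1},{"rotation":[0,0,10.2],"travel":[10.5,21.5,-20],"jaw":1},{"rotation":[0,0,10.2],"travel":[10.5,21.5,-20],"jaw":1},{"rotation":[0,0,10],"travel":[10.5,21.5,-10],"jaw":1},{"rotation":[0,0,10],"travel":[10.5,21.5,0],"jaw":1}]'
python3 - <<'E'
from h import *
a=save("side","x.png");b=save("top","y.png")
a=a[120:300,150:350,::-1];b=b[130:270,150:325,::-1]
cv2.imwrite("pics/s1.png",cv2.resize(a,None,fx=3.3,fy=3.3,interpolation=2));cv2.imwrite("pics/t1.png",cv2.resize(b,None,fx=4.2,fy=4.2,interpolation=2))
s=bot.get_obs();print(s["q"]);p=np.array(s["ee_pos"]);print(p,proj("side",p)[0],proj("top",p)[0])
E
```

```text
time: 3.5
ee_pos: [0.4461, 0.0051, 0.2501]
tcp_rot: [-90.0, -0.0, -2.5]
wrist_force: [0.0, -0.0, -0.2]
opening: 0.0854
time: 4.5
ee_pos: [0.5297, 0.177, 0.1689]
tcp_rot: [-89.9, 0.0, 78.7]
wrist_force: [-0.0, 0.1, -0.4]
opening: 0.0851
[1.85344071e+01 5.72994091e+00 7.24320596e+00 9.15591016e+01
 1.70367838e-02 2.99239262e+01]
[0.53020558 0.17785699 0.16918923] [223.82183191 198.35936973] [200.17667031 194.9055341 ]
```

View pics/s1.png

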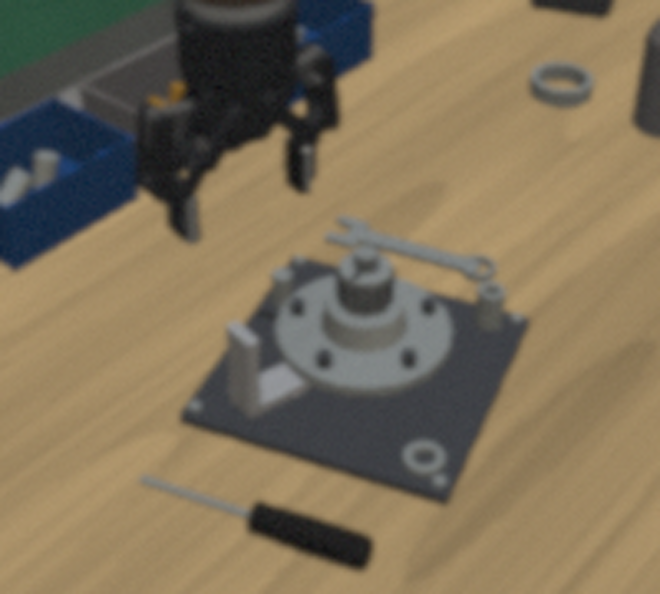

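View pics/t1.png

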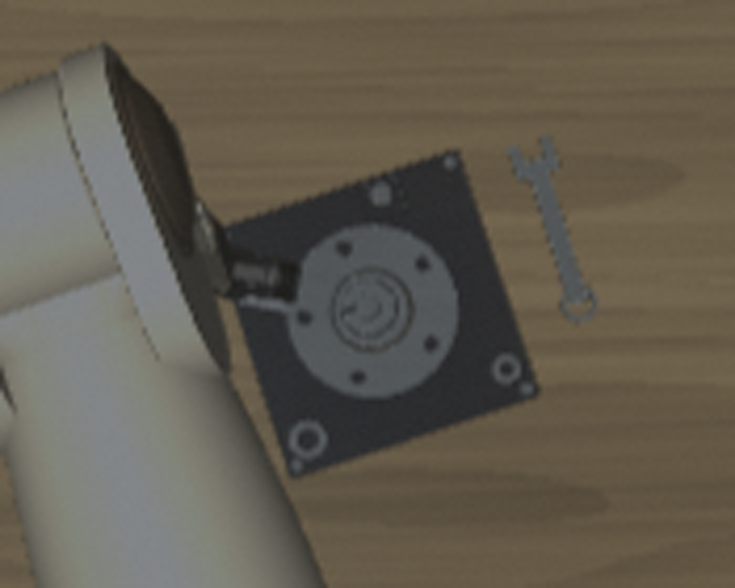

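```bash
python3 - <<'E'
from h import *
p=np.array([.5303,.178,.182]);d=np.array([np.cos(np.radians(78.7)),np.sin(np.radians(78.7)),0])
for r in(-.05,-.0425,0,.0425,.05):
    q=proj("side",p+r*d)[0];t=proj("top",p+r*d)[0];print(r,(q-[150,120])*3.3,(t-[150,130])*4.2)
E
```

```text
-0.05 [300.15100488 217.6538499 ] [275.6351387  283.36149482]
-0.0425 [291.75375247 221.51474237] [265.44158725 281.54129472]
0 [242.83561646 244.00820744] [207.77326826 271.24034046]
0.0425 [191.54018398 267.59821754] [150.27881012 260.9645442 ]
0.05 [182.2293212 271.8805217] [140.15202707 259.15400532]
```

```bash
python3 -m jog '[{"rotation":[0,0,-1],"travel":[0,1,-20],"jaw":1},{"rotation":[0,0,0],"travel":[0,1,-20],"jaw":1},{"rotation":[0,0,0],"travel":[0,0,-20],"jaw":1},{"rotation":[0,0,0],"travel":[0,0,-15],"jaw":1},{"rotation":[0,0,0],"travel":[0,0,-15],"jaw":1},{"rotation":[0,0,0],"travel":[0,0,0],"jaw":1}]'
python3 - <<'E'
from h import *
a=save("side","x.png")
a=a[120:300,150:350,::-1]
cv2.imwrite("pics/s2.png",cv2.resize(a,None,fx=3.3,fy=3.3,interpolation=2))
E
```

```text
time: 5.35
ee_pos: [0.5292, 0.178, 0.0789]
tcp_rot: [-89.9, 0.1, 77.3]
wrist_force: [-0.6, 0.8, 1.1]
opening: 0.0853
```

View pics/s2.png

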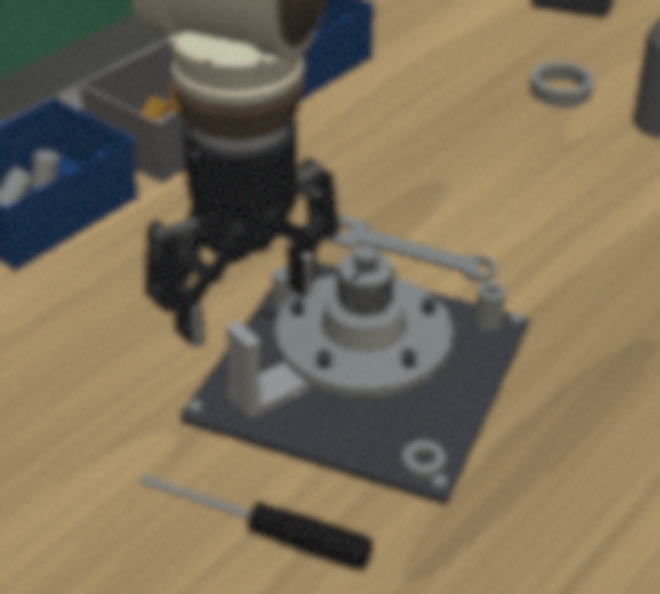

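```bash
python3 -m jog '[{"rotation":[0,0,0],"travel":[0,1,-6],"jaw":1},{"rotation":[0,0,0],"travel":[0,0,-6],"jaw":1},{"rotation":[0,0,0],"travel":[0,0,0],"jaw":0.3},{"rotation":[0,0,0],"travel":[0,0,0],"jaw":0}]' 30
python3 - <<'E'
from h import *
a=save("side","x.png");b=save("top","y.png")
a=a[120:300,150:350,::-1]
cv2.imwrite("pics/s3.png",cv2.resize(a,None,fx=3.3,fy=3.3,interpolation=2))
f=lambda P:((proj("side",P)-[150,120])*3.3).round(0)
d=np.array([np.cos(np.radians(77.6)),np.sin(np.radians(77.6)),0]);t=np.array([-d[1],d[0],0])
c=np.array([.5065,.067,0])
for z in(.03,.105):
  print([f(c+d*r+t*s+[0,0,z])[0].tolist() for r in(.11,.12) for s in(-.014,.014)])
print(f(c+[0,0,.125]),f(bot.get_obs()["ee_pos"]))
E
```

```text
time: 5.9
ee_pos: [0.5299, 0.1794, 0.0681]
tcp_rot: [-90.0, -0.0, 77.3]
wrist_force: [-0.3, -1.0, -0.2]
opening: 0.0515
[[242.0, 391.0], [263.0, 411.0], [231.0, 396.0], [252.0, 417.0]]
[[239.0, 316.0], [261.0, 336.0], [227.0, 321.0], [249.0, 342.0]]
[[368. 249.]] [[246. 367.]]
```

View pics/s3.png

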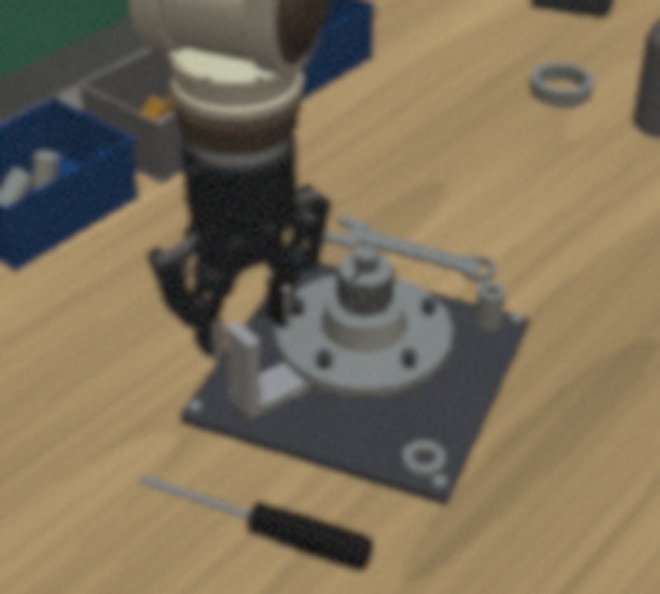

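```bash
python3 -m jog '[{"rotation":[0,0,0],"travel":[0,0,-5],"jaw":-1},{"rotation":[0,0,0],"travel":[0,0,0],"jaw":-1},{"rotation":[0,0,0],"travel":[0,0,0],"jaw":-1},{"rotation":[0,0,0],"travel":[0,0,0],"jaw":-1},{"rotation":[0,0,0],"travel":[0,0,0],"jaw":-1}]' 30
python3 - <<'E'
from h import *
a=save("side","x.png")
a=a[120:300,150:350,::-1]
cv2.imwrite("pics/s4.png",cv2.resize(a,None,fx=3.3,fy=3.3,interpolation=2))
E
```

```text
time: 6.62
ee_pos: [0.5299, 0.1807, 0.0625]
tcp_rot: [-90.0, -0.1, 77.4]
wrist_force: [2.7, 7.9, -4.7]
opening: 0.0092
```

View pics/s4.png

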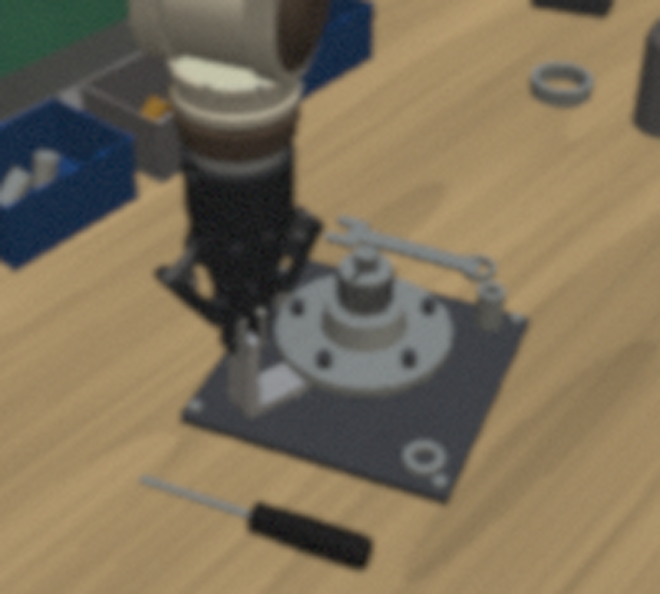

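```bash
python3 - <<'E'
from h import *
s=bot.get_obs();p=np.array(s["ee_pos"])[:2];print(p)
C=np.array([.5052,.0698]);v=np.array([.0250,.1117])
R=lambda a:np.array([[np.cos(a),-np.sin(a)],[np.sin(a),np.cos(a)]])
for k in range(0,12):
    print(k,((R(np.radians(-7*(k+1)))@v-R(np.radians(-7*k))@v)*1000).round(1))
E
```

```text
[0.52994638 0.18070868]
0 [13.4 -3.9]
1 [12.9 -5.5]
2 [12.1 -7. ]
3 [11.1 -8.4]
4 [10.  -9.7]
5 [  8.8 -10.9]
6 [  7.4 -11.9]
7 [  5.9 -12.7]
8 [  4.3 -13.3]
9 [  2.6 -13.7]
10 [  0.9 -13.9]
11 [ -0.8 -14. ]
```

```bash
python3 -m jog '[{"rotation":[0,0,-7],"travel":[13.4,-3.9,0],"jaw":-1},{"rotation":[0,0,-7],"travel":[12.9,-5.5,0],"jaw":-1},{"rotation":[0,0,-7],"travel":[12.1,-7,0],"jaw":-1}]' 30
```

```text
time: 7.05
ee_pos: [0.5691, 0.1655, 0.0625]
tcp_rot: [-89.9, -0.2, 56.2]
wrist_force: [4.5, 11.9, -5.4]
opening: 0.0091
```

```bash
python3 -m jog '[{"rotation":[0,0,-7],"travel":[11.1,-8.4,0],"jaw":-1},{"rotation":[0,0,-7],"travel":[10,-9.7,0],"jaw":-1},{"rotation":[0,0,-7],"travel":[8.8,-10.9,0],"jaw":-1},{"rotation":[0,0,-7],"travel":[7.4,-11.9,0],"jaw":-1},{"rotation":[0,0,-7],"travel":[5.9,-12.7,0],"jaw":-1}]'
```

```text
time: 7.68
ee_pos: [0.6147, 0.1119, 0.0626]
tcp_rot: [-89.9, -0.4, 21.2]
wrist_force: [16.7, 13.1, -10.0]
opening: 0.0088
```

```bash
python3 -m jog '[{"rotation":[0,0,-7],"travel":[5.5,-13.2,0],"jaw":-1},{"rotation":[0,0,-3],"travel":[2,-5.8,0],"jaw":-1},{"rotation":[0,0,0],"travel":[0,0,0],"jaw":-1}]'
```

```text
time: 8.05
ee_pos: [0.6211, 0.0911, 0.0626]
tcp_rot: [-89.9, -0.2, 11.3]
wrist_force: [12.6, 3.9, -6.9]
opening: 0.0089
```

```bash
python3 -m jog '[{"rotation":[0,0,-2],"travel":[1,-4,0],"jaw":-1},{"rotation":[0,0,0],"travel":[0,0,0],"jaw":-1}]';python3 -m jog '[{"rotation":[0,0,-2],"travel":[0.6,-4,0],"jaw":-1},{"rotation":[0,0,0],"travel":[0,0,0],"jaw":-1}]'
```

```text
time: 8.3
ee_pos: [0.6217, 0.088, 0.0625]
tcp_rot: [-89.8, -0.2, 9.3]
wrist_force: [10.7, 9.1, -7.5]
opening: 0.0092
time: 8.55
ee_pos: [0.6218, 0.0879, 0.0626]
tcp_rot: [-89.5, -0.2, 7.6]
wrist_force: [7.4, 26.8, -5.9]
opening: 0.0088
```

```bash
python3 -m jog '[{"rotation":[0,0,0],"travel":[0,1.5,0],"jaw":-1},{"rotation":[0,0,0],"travel":[0,0,0],"jaw":0.6},{"rotation":[0,0,0],"travel":[0,0,0],"jaw":0.6},{"rotation":[0,0,0],"travel":[0,0,0],"jaw":0.6},{"rotation":[0,0,0],"travel":[0,0,20],"jaw":0.6},{"rotation":[0,0,0],"travel":[0,0,35],"jaw":0.8},{"rotation":[0,0,0],"travel":[0,0,35],"jaw":1},{"rotation":[0,0,0],"travel":[0,0,30],"jaw":1}]'
python3 - <<'E'
from h import *
a=save("side","x.png");b=save("top","y.png")
a=a[120:300,150:350,::-1];b=b[130:270,150:325,::-1]
cv2.imwrite("pics/s5.png",cv2.resize(a,None,fx=3.3,fy=3.3,interpolation=2));cv2.imwrite("pics/t5.png",cv2.resize(b,None,fx=4.2,fy=4.2,interpolation=2))
print(bot.get_obs()["q"])
E
```

```text
time: 9.55
ee_pos: [0.6206, 0.0835, 0.1846]
tcp_rot: [-90.0, -0.0, 7.3]
wrist_force: [0.9, 0.0, -0.1]
opening: 0.0854
[ 7.67020740e+00  1.53286162e+01  2.02418058e+01  9.46000485e+01
 -5.43895985e-03  9.03671773e+01]
```

View pics/s5.png

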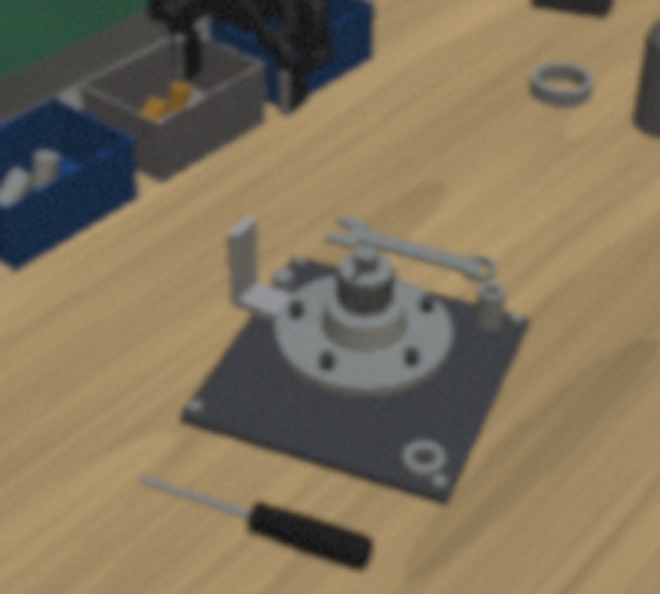

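View pics/t5.png

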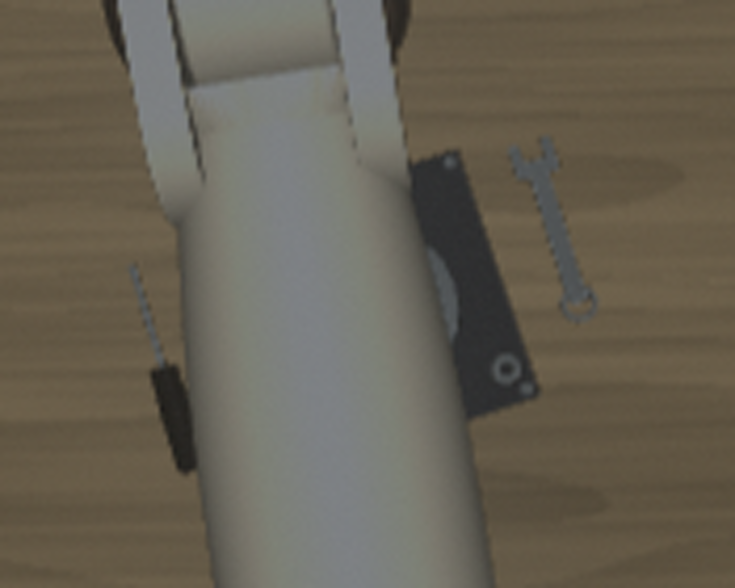

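```bash
python3 -m jog '[{"rotation":[0,0,0],"travel":[-38,-4.5,0],"jaw":1},{"rotation":[0,0,0],"travel":[-38,-4.5,0],"jaw":1},{"rotation":[0,0,0],"travel":[-38,-4.5,0],"jaw":1},{"rotation":[0,0,0],"travel":[0,0,-30],"jaw":1},{"rotation":[0,0,0],"travel":[0,0,-20],"jaw":1},{"rotation":[0,0,0],"travel":[0,0,0],"jaw":1}]'
python3 - <<'E'
from h import *
a=save("side","x.png")
a=a[120:300,150:350,::-1]
cv2.imwrite("pics/s6.png",cv2.resize(a,None,fx=3.3,fy=3.3,interpolation=2))
E
```

```text
time: 10.4
ee_pos: [0.5053, 0.07, 0.1311]
tcp_rot: [-90.0, 0.2, 7.3]
wrist_force: [0.6, 0.1, 0.4]
opening: 0.0856
```

View pics/s6.png

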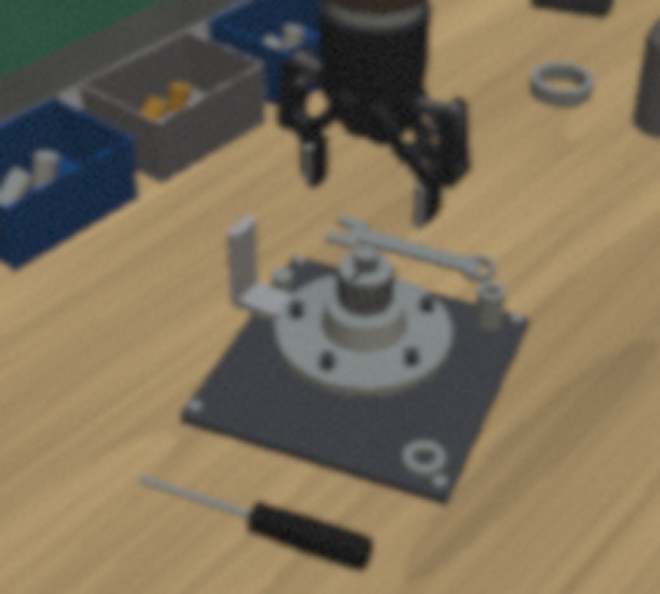

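```bash
python3 -m jog '[{"rotation":[0,0,0],"travel":[1,0,-20],"jaw":1},{"rotation":[0,0,0],"travel":[0,0,-15],"jaw":1},{"rotation":[0,0,0],"travel":[0,0,-13],"jaw":0.4},{"rotation":[0,0,0],"travel":[0,0,0],"jaw":0.2}]'
python3 -m jog '[{"rotation":[0,0,0],"travel":[0,0,0],"jaw":-1},{"rotation":[0,0,0],"travel":[0,0,0],"jaw":-1},{"rotation":[0,0,0],"travel":[0,0,0],"jaw":-1}]' 20
python3 - <<'E'
from h import *
a=save("side","x.png")
a=a[120:300,150:350,::-1]
cv2.imwrite("pics/s7.png",cv2.resize(a,None,fx=3.3,fy=3.3,interpolation=2))
E
```

```text
time: 10.95
ee_pos: [0.507, 0.0703, 0.0841]
tcp_rot: [-90.0, 0.1, 7.3]
wrist_force: [-0.2, 0.4, 0.2]
opening: 0.0521
time: 11.32
ee_pos: [0.5082, 0.0705, 0.0858]
tcp_rot: [-90.0, -0.1, 7.3]
wrist_force: [1.8, 0.7, 3.3]
opening: 0.0168
```

View pics/s7.png

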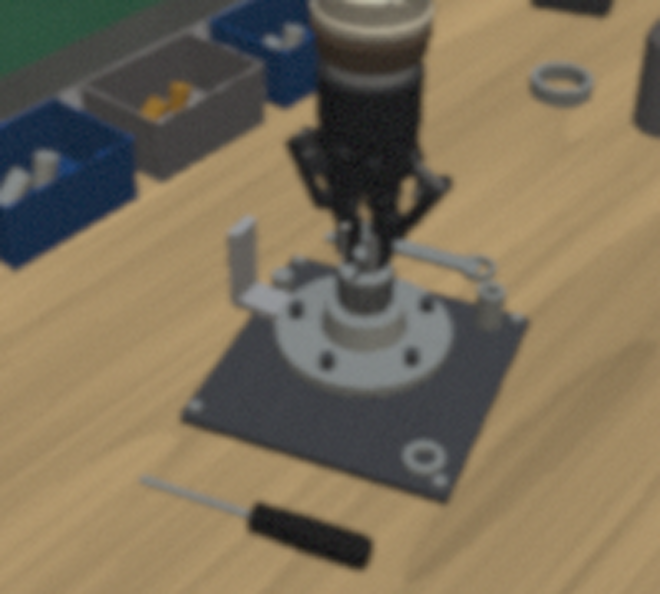

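```bash
python3 -m jog '[{"rotation":[0,0,0],"travel":[0,0,8],"jaw":0.8},{"rotation":[0,0,0],"travel":[1,0,0],"jaw":0.8},{"rotation":[0,0,0],"travel":[0,0,0],"jaw":0.8},{"rotation":[0,0,0],"travel":[0,0,-11],"jaw":0.8},{"rotation":[0,0,0],"travel":[0,0,-10],"jaw":0.8},{"rotation":[0,0,0],"travel":[0,0,-8],"jaw":0.8},{"rotation":[0,0,0],"travel":[0,0,0],"jaw":0.8}]'
```

```text
time: 12.25
ee_pos: [0.5079, 0.0703, 0.063]
tcp_rot: [-90.0, 0.1, 7.3]
wrist_force: [-0.8, -0.8, 0.3]
opening: 0.0769
```

```bash
python3 -m jog '[{"rotation":[0,0,0],"travel":[0,0,0],"jaw":-1},{"rotation":[0,0,0],"travel":[0,0,0],"jaw":-1},{"rotation":[0,0,0],"travel":[0,0,0],"jaw":-1},{"rotation":[0,0,0],"travel":[0,0,0],"jaw":-1}]' 20
python3 - <<'E'
from h import *
a=save("side","x.png")
a=a[120:300,150:350,::-1]
cv2.imwrite("pics/s8.png",cv2.resize(a,None,fx=3.3,fy=3.3,interpolation=2))
s=bot.get_obs();print(s["torque"],s["q"],s["joint_efforts"])
E
```

```text
time: 12.75
ee_pos: [0.5082, 0.0704, 0.0646]
tcp_rot: [-90.0, 0.0, 7.3]
wrist_force: [-4.0, 0.2, 6.0]
opening: 0.0409
[-0.14902165  1.12226082 -0.0112952 ] [ 7.88016778e+00 -5.15092682e-01 -1.07718202e+01  7.97561916e+01
  3.58142266e-04  9.05485676e+01] [-3.19357461e-02 -4.36236155e+01  4.62148547e+01 -2.13526972e+00
 -7.67973543e-03 -1.02482710e-02]
```

View pics/s8.png

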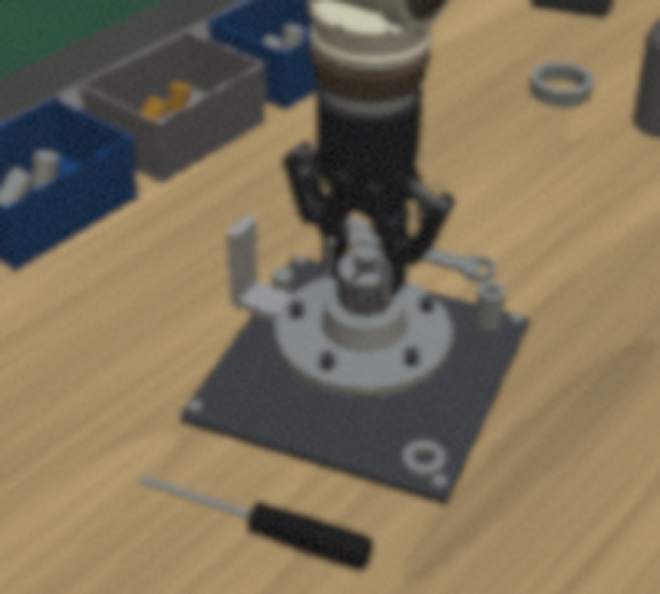

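```bash
python3 -m jog '[{"rotation":[0,0,0],"travel":[0,0,0],"jaw":0.6},{"rotation":[0,0,0],"travel":[0,0,0],"jaw":0.6},{"rotation":[0,0,10],"travel":[0,0,0],"jaw":0.6},{"rotation":[0,0,10],"travel":[0,0,-1],"jaw":0.6},{"rotation":[0,0,10],"travel":[0,0,-1],"jaw":0.6},{"rotation":[0,0,10],"travel":[0,0,-1],"jaw":0.6},{"rotation":[0,0,10],"travel":[0,0,-1],"jaw":0.6},{"rotation":[0,0,10],"travel":[0,0,-1],"jaw":0.6}]'
python3 -m jog '[{"rotation":[0,0,10],"travel":[0,0,0],"jaw":0.6},{"rotation":[0,0,10],"travel":[0,0,0],"jaw":0.6},{"rotation":[0,0,10],"travel":[0,0,0],"jaw":0.6},{"rotation":[0,0,0],"travel":[0,0,0],"jaw":-1},{"rotation":[0,0,0],"travel":[0,0,0],"jaw":-1},{"rotation":[0,0,0],"travel":[0,0,0],"jaw":-1},{"rotation":[0,0,0],"travel":[0,0,0],"jaw":-1}]'
```

```text
time: 13.8
ee_pos: [0.5087, 0.0704, 0.0589]
tcp_rot: [-90.0, -0.0, 67.7]
wrist_force: [0.5, 0.4, -0.2]
opening: 0.0681
time: 14.68
ee_pos: [0.5091, 0.068, 0.0598]
tcp_rot: [-90.1, 0.3, 97.0]
wrist_force: [-0.4, -13.9, 5.3]
opening: 0.0415
```

```bash
python3 -m jog '[{"rotation":[0,0,0],"travel":[-0.7,-2.7,0],"jaw":-1},{"rotation":[0,0,0],"travel":[0,0,0],"jaw":-1}]'; python3 -m jog '[{"rotation":[0,0,0],"travel":[0,0,0],"jaw":0.6},{"rotation":[0,0,0],"travel":[0,0,0],"jaw":0.6},{"rotation":[0,0,10],"travel":[0,0,0],"jaw":0.6},{"rotation":[0,0,10],"travel":[0,0,0],"jaw":0.6},{"rotation":[0,0,10],"travel":[0,0,0],"jaw":0.6},{"rotation":[0,0,10],"travel":[0,0,0],"jaw":0.6},{"rotation":[0,0,10],"travel":[0,0,0],"jaw":0.6},{"rotation":[0,0,10],"travel":[0,0,0],"jaw":0.6}]'
python3 -m jog '[{"rotation":[0,0,10],"travel":[0,0,0],"jaw":0.6},{"rotation":[0,0,10],"travel":[0,0,0],"jaw":0.6},{"rotation":[0,0,10],"travel":[0,0,0],"jaw":0.6},{"rotation":[0,0,0],"travel":[0,0,0],"jaw":-1},{"rotation":[0,0,0],"travel":[0,0,0],"jaw":-1},{"rotation":[0,0,0],"travel":[0,0,0],"jaw":-1},{"rotation":[0,0,0],"travel":[0,0,0],"jaw":-1}]'
python3 -c "
from workcell import bot;s=bot.get_obs();print(s['q'],s['wrist_force'])"
```

```text
time: 14.92
ee_pos: [0.5091, 0.0679, 0.0598]
tcp_rot: [-90.2, -0.0, 97.2]
wrist_force: [5.0, 0.8, 4.1]
opening: 0.0411
time: 15.92
ee_pos: [0.5073, 0.0677, 0.0585]
tcp_rot: [-90.0, -0.1, 157.6]
wrist_force: [0.2, 0.5, 0.2]
opening: 0.0682
time: 16.8
ee_pos: [0.5084, 0.0678, 0.0591]
tcp_rot: [-90.0, 0.1, -172.8]
wrist_force: [5.5, 0.7, -1.7]
opening: 0.0414
[ 7.59305887e+00 -5.33770689e-01 -1.14009814e+01  7.90686656e+01
  6.80762134e-03 -8.96505611e+01] [ 5.54332484  0.70289572 -1.70419437]
```

```bash
python3 -m jog '[{"rotation":[0,0,0],"travel":[1,0,0],"jaw":0.6},{"rotation":[0,0,0],"travel":[0,0,0],"jaw":0.6},{"rotation":[0,0,10],"travel":[0,0,0],"jaw":0.6},{"rotation":[0,0,10],"travel":[0,0,0],"jaw":0.6},{"rotation":[0,0,10],"travel":[0,0,0],"jaw":0.6},{"rotation":[0,0,10],"travel":[0,0,0],"jaw":0.6},{"rotation":[0,0,10],"travel":[0,0,0],"jaw":0.6},{"rotation":[0,0,10],"travel":[0,0,0],"jaw":0.6}]'
python3 -m jog '[{"rotation":[0,0,10],"travel":[0,0,0],"jaw":0.6},{"rotation":[0,0,7],"travel":[0,0,0],"jaw":0.6},{"rotation":[0,0,0],"travel":[0,0,0],"jaw":-1},{"rotation":[0,0,0],"travel":[0,0,0],"jaw":-1},{"rotation":[0,0,0],"travel":[0,0,0],"jaw":-1},{"rotation":[0,0,0],"travel":[0,0,0],"jaw":-1}]' 35
python3 -c "
from workcell import bot;s=bot.get_obs();print(s['q'],s['wrist_force'])"
```

```text
time: 17.8
ee_pos: [0.5085, 0.0676, 0.0588]
tcp_rot: [-90.0, -0.0, -112.4]
wrist_force: [-0.1, -0.2, 1.2]
opening: 0.068
time: 18.55
ee_pos: [0.5087, 0.0678, 0.0591]
tcp_rot: [-90.0, 0.0, -95.7]
wrist_force: [-2.9, 1.3, 4.6]
opening: 0.0406
[ 7.57909887e+00 -4.13817757e-01 -1.12820840e+01  7.91428371e+01
  1.21589657e-02 -1.66703875e+02] [-2.91470125  1.26825512  4.62182429]
```

```bash
python3 -m jog '[{"rotation":[0,0,-10],"travel":[0,0,-0.1],"jaw":-1},{"rotation":[0,0,-10],"travel":[0,0,-0.1],"jaw":-1},{"rotation":[0,0,-10],"travel":[0,0,-0.1],"jaw":-1},{"rotation":[0,0,-10],"travel":[0,0,-0.1],"jaw":-1},{"rotation":[0,0,-10],"travel":[0,0,-0.1],"jaw":-1},{"rotation":[0,0,-10],"travel":[0,0,-0.1],"jaw":-1},{"rotation":[0,0,-10],"travel":[0,0,-0.1],"jaw":-1},{"rotation":[0,0,-10],"travel":[0,0,-0.1],"jaw":-1}]'
python3 - <<'E'
from h import *
a=save("side","x.png")
a=a[120:300,150:350,::-1]
cv2.imwrite("pics/s9.png",cv2.resize(a,None,fx=3.3,fy=3.3,interpolation=2))
s=bot.get_obs();print(s["torque"],s["q"])
E
```

```text
time: 19.55
ee_pos: [0.5085, 0.0676, 0.0582]
tcp_rot: [-90.0, -0.0, -176.0]
wrist_force: [-2.9, -0.2, 3.2]
opening: 0.0408
[-0.00344735  0.66861217 -0.05737278] [ 7.57704715e+00 -4.00041182e-01 -1.13681228e+01  7.90653630e+01
 -8.49648331e-03 -8.59230558e+01]
```

View pics/s9.png

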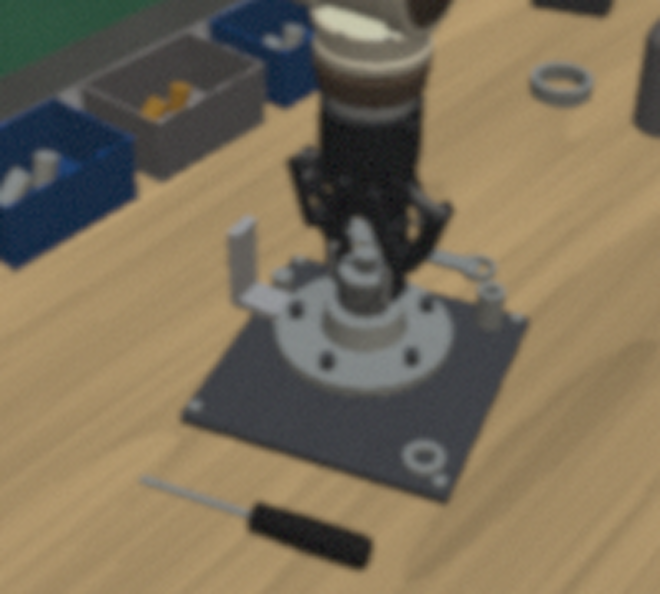

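```bash
for i in 1; do python3 -m jog '[{"rotation":[0,0,-10],"travel":[0,0,-0.1],"jaw":-1},{"rotation":[0,0,-10],"travel":[0,0,-0.1],"jaw":-1},{"rotation":[0,0,-10],"travel":[0,0,-0.1],"jaw":-1},{"rotation":[0,0,-10],"travel":[0,0,-0.1],"jaw":-1},{"rotation":[0,0,-10],"travel":[0,0,-0.1],"jaw":-1},{"rotation":[0,0,-10],"travel":[0,0,-0.1],"jaw":-1},{"rotation":[0,0,-10],"travel":[0,0,-0.1],"jaw":-1},{"rotation":[0,0,-10],"travel":[0,0,-0.1],"jaw":-1}]'; done
python3 - <<'E'
from h import *
a=save("side","x.png")
cv2.imwrite("pics/s10.png",cv2.resize(a[185:235,230:290,::-1],None,fx=10,fy=10,interpolation=2))
s=bot.get_obs();print(s["torque"],s["q"][5])
E
```

```text
time: 20.6
ee_pos: [0.509, 0.0679, 0.0575]
tcp_rot: [-90.0, -0.0, 104.2]
wrist_force: [-2.3, 0.2, 3.0]
opening: 0.041
[0.3322419  0.09300443 0.1380815 ] -6.131182025829727
```

View pics/s10.png

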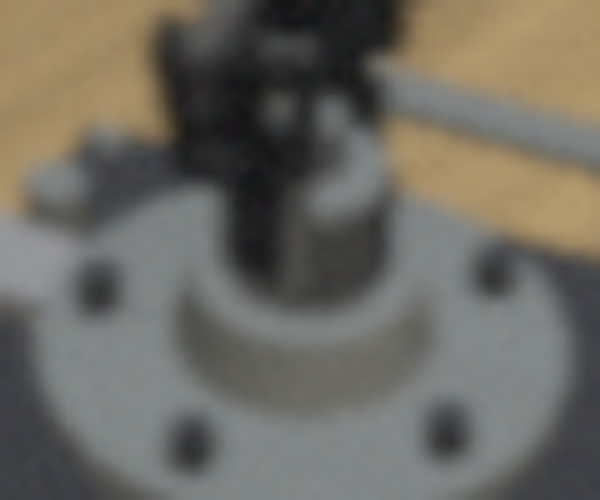

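```bash
python3 -m jog '[{"rotation":[0,0,-10],"travel":[0,0,-0.1],"jaw":-1},{"rotation":[0,0,-10],"travel":[0,0,-0.1],"jaw":-1},{"rotation":[0,0,-10],"travel":[0,0,-0.1],"jaw":-1},{"rotation":[0,0,-10],"travel":[0,0,-0.1],"jaw":-1}]'
python3 -c "
from workcell import bot;s=bot.get_obs();print(s['torque'],s['q'][5])"
python3 -m jog '[{"rotation":[0,0,-10],"travel":[0,0,-0.1],"jaw":-1},{"rotation":[0,0,-10],"travel":[0,0,-0.1],"jaw":-1},{"rotation":[0,0,-10],"travel":[0,0,-0.1],"jaw":-1},{"rotation":[0,0,-10],"travel":[0,0,-0.1],"jaw":-1}]'
python3 -c "
from workcell import bot;s=bot.get_obs();print(s['torque'],s['q'][5])"
```

```text
time: 21.15
ee_pos: [0.5091, 0.0675, 0.0571]
tcp_rot: [-90.0, 0.0, 64.3]
wrist_force: [-5.4, 2.4, 3.8]
opening: 0.0406
[0.3950511  1.35939676 0.80880846] 33.22991096178455
time: 21.65
ee_pos: [0.5087, 0.0673, 0.0567]
tcp_rot: [-90.0, 0.0, 24.3]
wrist_force: [-1.6, -4.2, 4.0]
opening: 0.0406
[-1.00082456  0.22077905  0.85389966] 73.2309005885255
```

```bash
python3 -m jog '[{"rotation":[0,0,-5],"travel":[0,0,0],"jaw":-1},{"rotation":[0,0,0],"travel":[0,0,0],"jaw":-1}]'
python3 - <<'E'
from h import *
s=bot.get_obs();print(s["torque"],s["q"][5])
a=save("side","x.png");b=cv2.imread("pics/side0.png")[:,:,::-1]
z=lambda i:cv2.resize(i[180:235,235:285,::-1],None,fx=8,fy=8,interpolation=2)
cv2.imwrite("pics/s11.png",np.hstack([z(b),z(a)]))
E
```

```text
time: 21.9
ee_pos: [0.5086, 0.0674, 0.0566]
tcp_rot: [-90.0, 0.0, 19.6]
wrist_force: [-3.6, -1.6, 3.6]
opening: 0.0405
[-0.30868025  0.63385165  0.04386833] 77.99474229120547
```

View pics/s11.png

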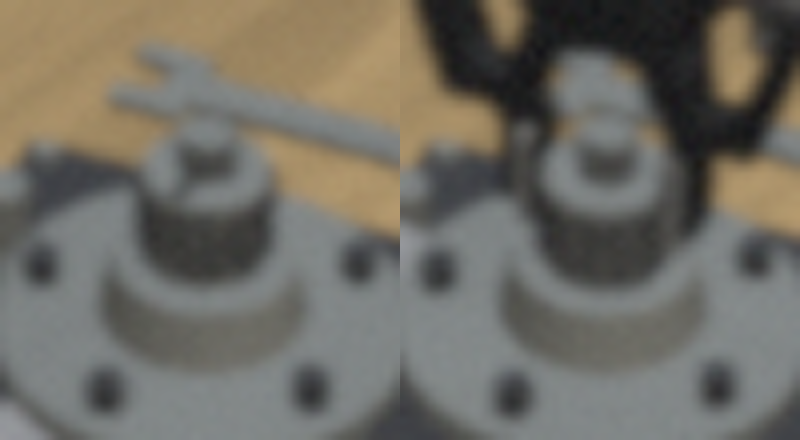

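```bash
for i in 1 2; do python3 -m jog '[{"rotation":[0,0,-10],"travel":[0,0,-0.1],"jaw":-1},{"rotation":[0,0,-10],"travel":[0,0,-0.1],"jaw":-1},{"rotation":[0,0,-10],"travel":[0,0,-0.1],"jaw":-1},{"rotation":[0,0,-10],"travel":[0,0,-0.1],"jaw":-1},{"rotation":[0,0,0],"travel":[0,0,0],"jaw":-1}]'
python3 -c "
from workcell import bot;s=bot.get_obs();print(s['torque'],s['q'][5])"; done
python3 - <<'E'
from h import *
a=save("side","x.png");b=cv2.imread("pics/side0.png")[:,:,::-1]
z=lambda i:cv2.resize(i[180:235,235:285,::-1],None,fx=8,fy=8,interpolation=2)
cv2.imwrite("pics/s12.png",np.hstack([z(b),z(a)]))
E
```

```text
time: 22.58
ee_pos: [0.5085, 0.0679, 0.0561]
tcp_rot: [-90.0, 0.0, -20.4]
wrist_force: [-3.7, 2.3, 2.7]
opening: 0.0414
[ 0.23331542  0.79881982 -0.12656446] 118.02488256096368
time: 23.2
ee_pos: [0.5088, 0.0679, 0.0557]
tcp_rot: [-90.0, 0.0, -60.3]
wrist_force: [-3.2, 2.6, 2.2]
opening: 0.0407
[0.40795684 0.58608475 0.05813594] 157.88778354746643
```

View pics/s12.png

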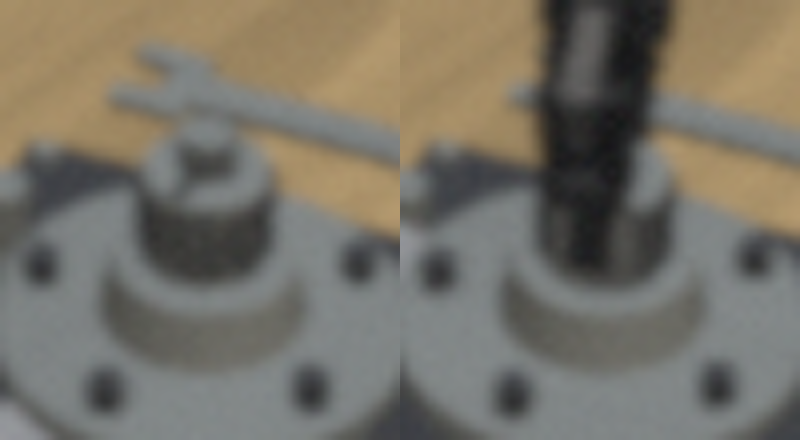

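```bash
python3 -m jog '[{"rotation":[0,0,0],"travel":[0,0,0],"jaw":0.6},{"rotation":[0,0,0],"travel":[0,0,0],"jaw":0.6},{"rotation":[0,0,10],"travel":[0,0,0],"jaw":0.6},{"rotation":[0,0,10],"travel":[0,0,0],"jaw":0.6},{"rotation":[0,0,10],"travel":[0,0,0],"jaw":0.6},{"rotation":[0,0,10],"travel":[0,0,0],"jaw":0.6},{"rotation":[0,0,10],"travel":[0,0,0],"jaw":0.6},{"rotation":[0,0,10],"travel":[0,0,0],"jaw":0.6}]'
python3 -m jog '[{"rotation":[0,0,10],"travel":[0,0,0],"jaw":0.6},{"rotation":[0,0,10],"travel":[0,0,0],"jaw":0.6}]'
python3 - <<'E'
from h import *
a=save("side","x.png");b=cv2.imread("pics/side0.png")[:,:,::-1]
z=lambda i:cv2.resize(i[180:235,235:285,::-1],None,fx=8,fy=8,interpolation=2)
cv2.imwrite("pics/s13.png",np.hstack([z(b),z(a)]))
E
```

```text
time: 24.25
ee_pos: [0.509, 0.0675, 0.0557]
tcp_rot: [-90.0, -0.0, -0.2]
wrist_force: [-0.2, -0.4, 0.5]
opening: 0.0682
time: 24.5
ee_pos: [0.5091, 0.0675, 0.0557]
tcp_rot: [-90.0, -0.0, 19.8]
wrist_force: [-0.1, -0.1, 0.3]
opening: 0.0683
```

View pics/s13.png

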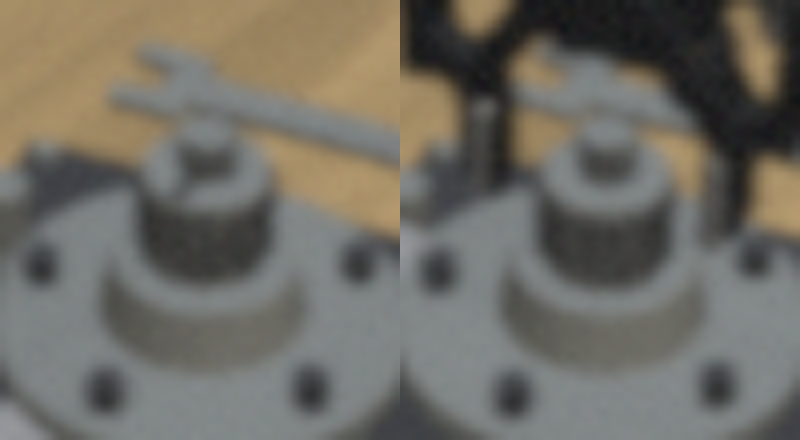

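```bash
python3 -m jog '[{"rotation":[0,0,0],"travel":[0,0,0],"jaw":-1},{"rotation":[0,0,0],"travel":[0,0,0],"jaw":-1},{"rotation":[0,0,0],"travel":[0,0,0],"jaw":-1},{"rotation":[0,0,0],"travel":[0,0,0],"jaw":-1}]' 45
for i in 1 2 3; do python3 -m jog '[{"rotation":[0,0,-6],"travel":[0,0,0],"jaw":-1}]' | grep -E "tcp_rot|wrist"
python3 -c "
from workcell import bot;s=bot.get_obs();print(s['torque'],s['q'][5],s['joint_efforts'][5])";done
```

```text
time: 25.05
ee_pos: [0.5086, 0.0675, 0.0561]
tcp_rot: [-90.0, 0.0, 19.2]
wrist_force: [-3.8, -1.3, 5.7]
opening: 0.0404
tcp_rot: [-90.1, 0.0, 13.2]
wrist_force: [-2.3, -9.0, 4.5]
[-1.56622509  0.59900631  1.08921911] 84.35551212651524 -0.7461718842387199
tcp_rot: [-90.1, 0.0, 7.1]
wrist_force: [-4.2, -0.2, 4.3]
[-0.46261923  0.81492832  1.1050992 ] 90.44651103093268 -0.45132508501410484
tcp_rot: [-90.0, 0.0, 1.1]
wrist_force: [-3.5, -6.8, 3.2]
[-1.60435358  0.73951251  0.90093725] 96.45130765272461 -0.4485878348350525
```

```bash
python3 -m jog '[{"rotation":[0,0,0],"travel":[0,0,0],"jaw":-1},{"rotation":[0,0,0],"travel":[0,0,0],"jaw":-1}]'
python3 -m jog '[{"rotation":[0,0,7],"travel":[0,0,0],"jaw":-1},{"rotation":[0,0,7],"travel":[0,0,0.1],"jaw":-1},{"rotation":[0,0,7],"travel":[0,0,0.1],"jaw":-1},{"rotation":[0,0,7],"travel":[0,0,0.1],"jaw":-1},{"rotation":[0,0,7],"travel":[0,0,0.1],"jaw":-1},{"rotation":[0,0,7],"travel":[0,0,0.1],"jaw":-1}]'
python3 -c "
from workcell import bot;s=bot.get_obs();print(s['torque'],s['q'][5],s['joint_efforts'][5])"
python3 -m jog '[{"rotation":[0,0,7],"travel":[0,0,0.1],"jaw":-1},{"rotation":[0,0,7],"travel":[0,0,0.1],"jaw":-1},{"rotation":[0,0,7],"travel":[0,0,0.1],"jaw":-1},{"rotation":[0,0,7],"travel":[0,0,0.1],"jaw":-1},{"rotation":[0,0,7],"travel":[0,0,0.1],"jaw":-1},{"rotation":[0,0,7],"travel":[0,0,0.1],"jaw":-1}]'
python3 - <<'E'
from h import *
s=bot.get_obs();print(s['torque'],s['q'][5],s['joint_efforts'][5])
a=save("side","x.png");b=cv2.imread("pics/side0.png")[:,:,::-1]
z=lambda i:cv2.resize(i[180:235,235:285,::-1],None,fx=8,fy=8,interpolation=2)
cv2.imwrite("pics/s14.png",np.hstack([z(b),z(a)]))
cv2.imwrite("pics/s14b.png",cv2.resize(a[120:300,150:350,::-1],None,fx=3.3,fy=3.3,interpolation=2))
E
```

```text
time: 25.68
ee_pos: [0.5085, 0.0672, 0.0559]
tcp_rot: [-90.1, 0.0, 1.3]
wrist_force: [-3.3, -4.0, 4.3]
opening: 0.041
time: 26.42
ee_pos: [0.5089, 0.0674, 0.0564]
tcp_rot: [-90.0, 0.0, 43.5]
wrist_force: [-0.9, -1.6, 3.1]
opening: 0.0405
[-0.39986575  0.34985548 -0.0934743 ] 54.09463916831908 1.4940452948212624
time: 27.18
ee_pos: [0.5091, 0.0677, 0.0568]
tcp_rot: [-90.0, -0.0, 85.5]
wrist_force: [-0.5, -0.1, 1.9]
opening: 0.0409
[-0.01428357  0.05495448 -0.11826321] 12.093788194093717 1.4936723560094833
```

View pics/s14.png

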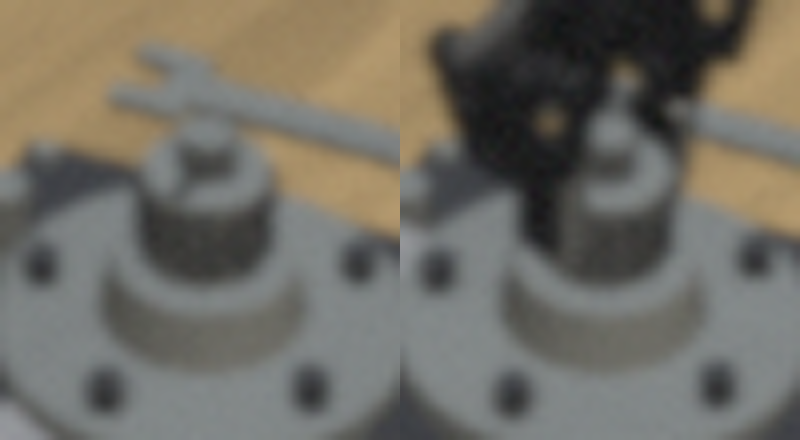

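View pics/s14b.png

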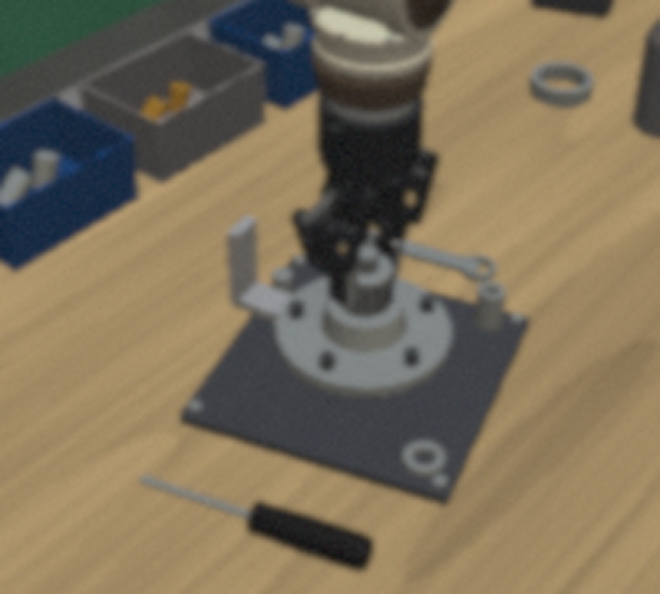

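```bash
python3 -m jog '[{"rotation":[0,0,6.5],"travel":[0,0,0.1],"jaw":-1},{"rotation":[0,0,0],"travel":[0,0,0],"jaw":-1},{"rotation":[0,0,0],"travel":[0,0,0],"jaw":-1},{"rotation":[0,0,0],"travel":[0,0,0],"jaw":-1},{"rotation":[0,0,0],"travel":[0,0,0],"jaw":-1}]'
python3 - <<'E'
from h import *
a=save("side","x.png")
for r in bot.recognise("side","hub_tab")[:1]: print(r)
s=bot.get_obs();print(s['torque'],s['q'][5],max(abs(np.array(s['qd']))))
E
```

```text
time: 27.85
ee_pos: [0.509, 0.0678, 0.0569]
tcp_rot: [-90.0, -0.0, 91.8]
wrist_force: [2.5, 1.5, -0.6]
opening: 0.0409
{'xy': [252.1, 219.9], 'score': 0.98}
[ 0.34727797 -0.50240945 -0.04380135] 5.781115190695988 0.13513618215554518
```

```bash
python3 -c "
from workcell import bot;print(bot.job_done());s=bot.get_obs();print(s['time'],s['tcp_rot'],s['opening'],s['wrist_force'])"
```

```text
the job is handed in; nothing more can be done
None
the job is handed in; nothing more can be done
```

The arm is against the stop post. The nut was run down to its stop, backed off about 90°, and is still gripped; I handed the job in at about 28 s.

**What I did**
- **Hub:** I pinched the tab and swung it clockwise until it stopped moving, with the push rising to about 27 N. I then released it.
- **Nut:** I gripped it and turned it clockwise until it bottomed. I then turned back 90.5° by wrist reading and kept the grip commanded at 45 N.

**What the checks showed**
- **Arm at the post:** in the last picture I viewed, taken just before the final 6.5° of back-off, the tab was still against the post.
- **Nut bottomed:** the fingers slipped on it at about 0.8 N m with a 35 N grip and about 1.1 N m with 45 N. Backing off took only about 0.1 N m, which matches the thread friction.
- **Grip:** the opening at the end was 41 mm, consistent with the 42 mm nut.
- **Tools and parts:** I saw nothing disturbed on or beside the stand; the loose parts further out I did not check one by one.

**What disagreed or stayed unconfirmed**
- **Finger height:** the fingertips sat roughly 20–25 mm higher than the reported tool position. My first try at the nut closed on the spindle above it, and I corrected this by going lower.
- **Camera agreement:** the two cameras differed by about 6 mm, so I centred on the nut by grip forces.
- **Final nut angle:** the nut's mark was hidden at the end, so the angle rests on wrist rotation and torque, not on a picture.
- **Torque on hold:** while the nut was at its stop, the torque fell to near zero whenever the tool stood still. I first misread this as "not bottomed". The missing mark and the repeated slip test settled it.
- **Tab detector:** its last report of the tab, with score 0.98, was actually on the boss, so I ignored it.

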